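# Set the hanging pin with the spring setter

### The job

A picture tile lies in the spring pin setter with its brass hanging pin standing proud; set the pin fully home with one blow. Draw the red knob straight up until you feel the sear catch, without straining it against the rubber buffer above, let go so that the striker stays cocked, then press the yellow lever down gently to fire it and take the hand away. Leave the things round about undisturbed.

Things in the scene. Friction and masses are not known exactly. Their poses are not given: they have to be found in the camera images.
- setter: Green bench stand of the pin setter, foot 150 x 200 x 16 mm, fixed to the table. Origin on the striker's axis at table height, z up. A 50 x 30 mm steel column stands 75 mm from the axis at +y, 212 mm tall, with two green guide arms reaching from it round the striker; the upper arm's top is 212 mm above the table. The yellow lever sticks out to -y.
- striker: Sprung striker: a 13 mm steel rod, upright in the guides, with a conical collar half-way and a red knob on top. Origin: centre of its lower face, the die, which rests on the pin at the start. It only slides up and down. Lifting takes 10 to 13 N, 0.1 N more per mm. The sear catches somewhere between 24 and 59 mm above the start; where it does cannot be seen, only felt.
- knob (a point): Centre of the red knob on top of the striker, an upright cylinder 34 mm in diameter and 34 mm tall (17 mm above and below this point). About 252 mm above the table at the start; nothing stands beside it or above it.
- latch: Grey latch housing round the rod, fixed to the stand (same origin); carries the yellow lever and hides the sear. As the striker rises its collar pushes the sear aside: the pull swells by 5 to 13 N over 8 mm, then drops. 6 mm higher the sear snaps in, and 3 mm above that the collar meets the buffer. Lowered when caught, the striker rests on the sear and the pull vanishes; uncaught, the pull stays.
- lever (a joint): Turn of the yellow trip lever, rad: 0 at rest (sprung back there), growing as its outer end is pressed down, stop at 0.35. With the striker cocked it takes about 2 to 13 N at the pad, and the sear lets go somewhere from 0.08 to 0.27 rad (6 to 22 mm down at the pad).
- lever_pad (a point): Top of the yellow lever's pad, on its middle line, 15 mm from its outer end. The pad is 30 mm wide, 50 mm long and 7 mm thick, level at rest, 100 mm out from the striker's axis towards the stand's -y, 88 mm above the table; free space below and above it.
- pin (a joint): How far the brass pin has been driven, m: 0 standing 6 mm proud, 0.006 with its head (14 mm wide, 3 mm thick) fully home on the tile. Pressing by hand under 20 N does not move it; the striker's blow does.
- pin_head (a point): Centre of the top of the brass pin's head, straight below the striker.
- heart_a: White ceramic heart, about 82 x 90 mm, 16 mm thick, lying loose on the table beyond the stand; origin at its underside. Bystander.
- heart_b: Smaller white ceramic heart, about 70 x 77 mm, 16 mm thick, lying loose on the robot's side of the stand. Bystander.
- paint_jar: Paint jar with a blue cap, 52 mm in diameter, 75 mm tall, standing loose on the column's side of the stand; origin at its underside. Bystander.
- tape_roll: Brown roll of tape lying flat, 72 mm in diameter, 24 mm tall, loose on the lever's side of the stand; origin at its underside. Bystander.
- telltale (a joint): Overdraw tell-tale hidden in the housing above the rubber buffer, m. The buffer yields 1 mm per 3.5 N (after 2 N at first touch). Pulled against it with more than about 10 N on top of the striker's own pull of 11 to 17 N (some 2.5 mm into the buffer), it lifts the tell-tale: the setter is spoilt. 0 until then.

How it is judged:
On the way, in this order (a step that is already met when the one before it is completed fails the run):
1. the striker stands cocked on the sear, at least 18 mm above its start, with the hand off it and the pin still proud (z of knob in the frame of setter above 0.27 m and contact force between each of the arm, the fingers and striker below 0.1 N and value of joint pin below 0.001 m and linear speed of striker below 0.02 m/s), for 0.3 s.
2. the yellow lever is being pressed by the hand (turned more than 0.04 rad) while the striker is still cocked (value of joint lever above 0.04 rad and contact force between the fingers and latch above 0.3 N and z of knob in the frame of setter above 0.267 m and value of joint pin below 0.001 m).
At the end, for the whole second after the job is handed in: The pin is driven at least 5 of its 6 mm, the striker is at rest down on it (knob centre under 251 mm above the table), the yellow lever has sprung back (under 0.06 rad), and the bystanders are at rest (value of joint pin above 0.005 m and z of knob in the frame of setter below 0.251 m and linear speed of striker below 0.01 m/s and value of joint lever below 0.06 rad and linear speed of each of heart_a, paint_jar, heart_b, tape_roll below 0.02 m/s); the robot touches nothing.
It fails at once if the striker is overdrawn: strained against the rubber buffer so hard that the tell-tale lifts (value of joint telltale above 0.001 m).
It fails at once if the hand presses on the lever or latch block with more than 20 N (contact force between any of the fingers, the arm and latch above 20 N).
It fails at once if a bystander is pushed more than 20 mm or tipped (distance of any of heart_a, heart_b, paint_jar, tape_roll from where it was at the start of the episode above 0.02 m or angle between paint_jar's own z axis and vertical above 0.4 rad).
It also fails if it takes over 72 s, if anything falls off the work surface, if the arm or the gripper's body presses on something with over 40 N, if the wrist force passes 120 N, or if a joint passes its speed limit or range.

### The arm

A 6-joint arm with a two-finger parallel gripper is mounted at the origin on the work surface. World frame = base frame: x ahead of the robot, y to its left, z up, the work surface at z = 0. Lengths are in m, angles in rad, forces in N, time in s.
With the tool pointing down it reaches from about 0.4 to 0.825 m from the base axis. Payload 7 kg.
Tool frame: the origin (TCP) lies at the very end of the fingers, on their centre line; the grasp point (between the pads) lies 19 mm behind it (arm.grip_point_offset is the distance from the TCP to the grasp point, in m); z points along the fingers, y is the line along which they close (so a half turn about z gives the same grasp; the last joint's range is limited). The gripper opens to 88 mm and grips with 3 to 60 N. Pads are 19 mm wide; open, the fingers measure 130 mm over their backs; the gripper's body (78 mm by 193 mm) begins 47 mm behind the grasp point.
Start: joints at [1.569, 0.359, 0.012, 0, -1.224, -0.288], TCP at [0.193, 0.647, 0.227] pointing down, gripper open.
Joint ranges: [-3.07, 3.07], [-1.43, 2.12], [-1.02, 1.25], [-3.03, 1.67], [-3.05, -0], [-3.03, 3.03]. Speed limits (rad/s): [2.39, 2.39, 3.01, 3.14, 3.14, 3.14].

### API

Orientations are given as [roll, pitch, yaw] about the fixed x, y, z axes, in that order (R = Rz(yaw) Ry(pitch) Rx(roll)).
In Python, from station import arm, cams gives the robot as it stands.
- The arm moves only by the shell command python3 -m handwheel 'ROWS' [FORCE]. ROWS is JSON, a list that holds one entry, the list of rows, each a list of 7 numbers: the shift along the tool's x, y, z normalised to -1 to 1, where 1 is 0.08 m, then the turn, a rotation vector about the tool's x, y, z normalised to -1 to 1, where 1 is 0.5 rad, then the closure in counts, from 0 (fully open) to 255 (shut). In form: [[[x, y, z, wx, wy, wz, hand], ...]]. A call has 1 to 5 rows; each row is the pose to reach, as a shift and turn from the pose commanded when the call began, along the tool's axes at that moment; what a row does not reach only later rows make up. A row lasts 1/8 s, in which the tool goes at most 62.5 mm and 10.7 degrees, less where a joint would pass 70% of its speed; a pose out of reach is approached as far as the arm can. A call with a number of a shift or a turn outside -1 to 1 is refused whole. A call with a gripper value outside its range is refused whole. The fingers move at their own pace and stop on an object; FORCE is the grip in N (left out, the last holds). Time passes only in rows, so rows that repeat a pose let the fingers close. It gives the time, the measured TCP pose, the force, the opening and the grip force at its end, in the units of the state.
- arm.get_state(): the state, without advancing time (a new reading comes with each control period).
- cams.grab_frame(name): name is "scene" or "top"; returns the picture (384x512x3 uint8, blue, green, red); there is no depth.
- cams.camera_info(name): a dict with "camera_matrix" (3x3 intrinsics, pixels), "dist_coeffs" ([k1, k2, p1, p2, k3] as OpenCV has them; the pictures are not rectified), "R" (3x3) and "t" (3): a world point X has camera coordinates R X + t. Camera axes: x right, y down, z forward; pixel columns grow to the right and rows downward; lengths in m; the calibration is good to about 2 mm. A picture is of the moment at which its call begins. camera_info takes no time and is no camera call.
- arm.job_done(): hands the job in; it is judged then, once.
The state is a dict: "t": time; "q": joint angles; "qd": joint speeds; "joint_efforts": joint torques, N m; "eef_pos": TCP position; "ee_rot": TCP orientation; "force": force on the tool from outside, world axes, zero at the start; "moment": the same for the moment, N m; "width": finger opening in m; "gripper_force": force on a finger pad.
Only numpy, scipy, OpenCV 4.12 (cv2) and the standard library are available. Lean on these libraries where they do the work, as an engineer would, in place of code of your own. Each camera call takes 0.05 s, during which the arm holds its last target. There are 200 camera calls.

## Working session

There is one attempt and no reset: what is moved stays moved. The work goes in short steps, Python scripts to look and compute and a shell command to move; the robot and the scene stay as the last step left them, time stands still between calls to the robot, and variables do not carry over. Pictures are saved under pics/ and viewed, at most 10 in all, crops included, and the job is handed in when it is done.

```bash
mkdir -p pics; ls; python3 - <<'E'
from station import arm,cams
import cv2,numpy as np
for n in("scene","top"):
    im=cams.grab_frame(n); cv2.imwrite(f"pics/{n}0.png",im)
    c=cams.camera_info(n); print(n,np.round(c["camera_matrix"],1).tolist(),np.round(c["dist_coeffs"],3),np.round(-np.array(c["R"]).T@np.array(c["t"]),3))
print(arm.get_state())
E
```

```text
pics
scene [[420.8, 0.0, 256.8], [0.0, 420.8, 193.2], [0.0, 0.0, 1.0]] [0.024 0.    0.    0.    0.   ] [1.196 0.346 0.669]
top [[407.7, 0.0, 259.4], [0.0, 407.7, 189.6], [0.0, 0.0, 1.0]] [-0.058  0.     0.     0.     0.   ] [0.437 0.035 0.98 ]
{'t': 0.1, 'q': array([ 1.56910497e+00,  3.59326868e-01,  1.11129845e-02, -3.35253012e-04,
       -1.22412420e+00, -2.88112785e-01]), 'qd': array([-0.00148852, -0.00107531,  0.00136192,  0.00116767,  0.00259158,
        0.00049384]), 'joint_efforts': array([-1.01156464e-03, -5.84160304e+01,  2.93747413e+01,  7.01548621e+00,
        1.00908711e-02, -5.16737475e-05]), 'eef_pos': array([0.19277435, 0.64639565, 0.22568775]), 'ee_rot': array([ 3.14002488e+00, -1.35942715e-04, -2.89918186e-01]), 'force': array([0.11766837, 0.32558904, 0.40732312]), 'moment': array([-0.00463302, -0.05518425,  0.02777474]), 'gripper_force': 0.0, 'width': 0.0873058500426761}
```

```bash
python3 -c "
import cv2,numpy as np
cv2.imwrite('pics/both0.png',cv2.resize(np.vstack([cv2.imread('pics/scene0.png'),cv2.imread('pics/top0.png')]),(400,600)))"
```

```text
(no output)
```

View pics/scene0.png

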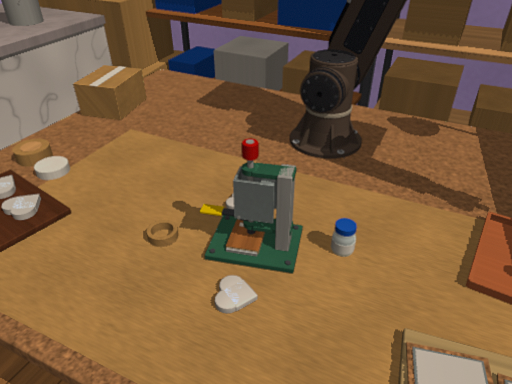

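View pics/top0.png

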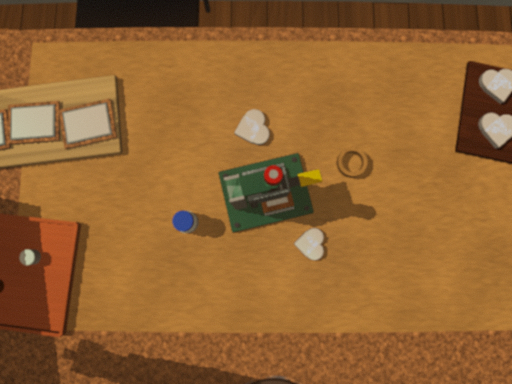

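The scene view shows the red knob at (250,149), the yellow lever at (211,211) and the column at (285,210). In the top view the knob is at (273,175), the lever at (311,177), the column at about (235,187), the tape at (352,164) and the jar at (185,221). Next I'll compute positions.

```bash
cat > h.py <<'E'
from station import arm,cams
import cv2,numpy as np
def ray(n,p):
    c=cams.camera_info(n);K=np.array(c["camera_matrix"]);R=np.array(c["R"]);t=np.array(c["t"])
    u=cv2.undistortPoints(np.array([[p]],float),K,np.array(c["dist_coeffs"]))[0,0]
    return -R.T@t,R.T@np.array([*u,1.])
def onz(n,p,z):
    o,d=ray(n,p);return o+d*(z-o[2])/d[2]
def tri(p,q):
    a,d=ray("scene",p);b,e=ray("top",q)
    s=np.linalg.lstsq(np.c_[d,-e],b-a,rcond=None)[0]
    x,y=a+s[0]*d,b+s[1]*e;return (x+y)/2,np.linalg.norm(x-y)
def blob(im,lo,hi,roi):
    h=cv2.cvtColor(im,cv2.COLOR_BGR2HSV);m=cv2.inRange(h,lo,hi)
    k=np.zeros_like(m);x0,y0,x1,y1=roi;k[y0:y1,x0:x1]=1;m=m*k
    n,l,s,c=cv2.connectedComponentsWithStats(m);i=1+s[1:,4].argmax()
    return c[i],s[i],(l==i).astype(np.uint8)
E
python3 - <<'E'
from h import *
S,T=cv2.imread("pics/scene0.png"),cv2.imread("pics/top0.png")
red=((0,150,70),(8,255,255));yel=((22,150,90),(32,255,255));gr=((60,80,20),(95,255,255))
rs=blob(S,*red,(225,125,275,170));rt=blob(T,*red,(255,155,295,195))
print(rs[:2],rt[:2],tri(rs[0],rt[0]),onz("top",rt[0],.269))
ys=blob(S,*yel,(190,195,230,225));yt=blob(T,*yel,(290,160,335,195))
print(ys[:2],yt[:2],tri(ys[0],yt[0]))
c=cv2.findContours(yt[2],0,2)[0][0];print("lever",cv2.minAreaRect(c),[np.round(onz("top",p,.088),3).tolist() for p in cv2.boxPoints(cv2.minAreaRect(c))])
h=cv2.cvtColor(T,cv2.COLOR_BGR2HSV);m=cv2.inRange(h,*gr);m[:140]=0;m[245:]=0;m[:,:205]=0;m[:,330:]=0
b=cv2.boxPoints(cv2.minAreaRect(cv2.findNonZero(m)));print(b,[np.round(onz("top",p,.016),3).tolist() for p in b])
for n,p,z in(("tape",(352,164),.02),("jar",(185,221),.075),("hA",(254,127),.016),("hB",(312,244),.016)):print(n,onz("top",p,z))
z=cv2.resize(T[140:250,200:380],None,fx=4,fy=4,interpolation=2);cv2.imwrite("pics/z.png",z)
E
```

```text
(array([250.32094595, 149.60135135]), array([242, 138,  17,  23, 296], dtype=int32)) (array([272.96581197, 174.81196581]), array([264, 165,  19,  20, 234], dtype=int32)) (array([0.55171428, 0.01119704, 0.2512315 ]), np.float64(0.004736706873446183)) [0.54990365 0.00966472 0.269     ]
(array([211.28431373, 209.56862745]), array([200, 204,  24,  12, 204], dtype=int32)) (array([309.60700389, 176.6692607 ]), array([297, 169,  25,  18, 257], dtype=int32)) (array([ 0.57415322, -0.07675054,  0.08590865]), np.float64(0.0032155967813589596))
lever ((309.2579650878906, 176.7770538330078), (13.600415229797363, 22.51687240600586), 73.61045837402344) [[0.582, -0.049, 0.088], [0.596, -0.097, 0.088], [0.567, -0.105, 0.088], [0.553, -0.057, 0.088]]
[[229.5603  173.96497]
 [269.03113 171.49805]
 [272.47083 226.53308]
 [233.      229.     ]] [[0.592, 0.105, 0.016], [0.598, 0.01, 0.016], [0.467, 0.002, 0.016], [0.46, 0.095, 0.016]]
tape [ 0.61607512 -0.18896437  0.02      ]
jar [0.47641733 0.19828804 0.075     ]
hA [0.70743776 0.04656652 0.016     ]
hB [ 0.42567884 -0.09074767  0.016     ]
```

View pics/z.png

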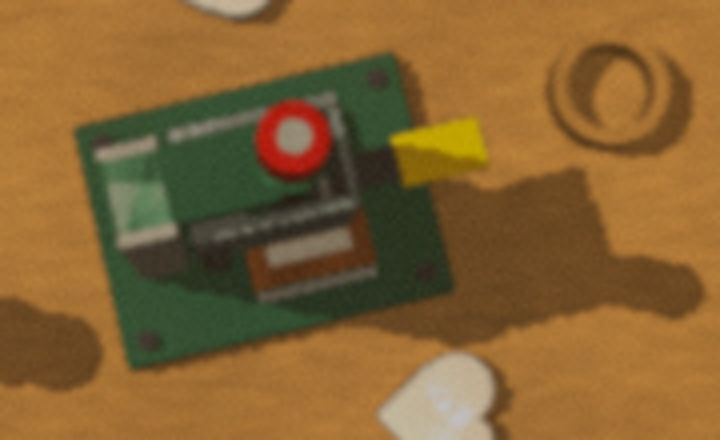

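The stand's yaw is about +16°, the axis is at (0.550, 0.010) and the lever pad at about (0.577, -0.087). I'll lift and turn the tool to yaw -1.29 so the hand lies across the lever, then travel over the knob.

```bash

python3 -m handwheel '[[[0,0,-0.65,0,0,1,0],[0,0,-0.65,0,0,1,0],[0,0,-0.65,0,0,1,0]]]' 20 
python3 -m handwheel '[[[0,0,-0.65,0,0,1,0],[0,0,-0.65,0,0,1,0],[0,0,-0.65,0,0,1,0]]]'
for i in 1 2 3 4; do python3 -m handwheel '[[[0.98,-0.23,0,0,0,0,0],[0.98,-0.23,0,0,0,0,0]]]'; done
```

```text
t: 0.48
eef_pos: [0.1928, 0.6468, 0.2788]
ee_rot: [-3.142, 0.001, -0.795]
force: [0.1, -0.2, -0.9]
width: 0.0878
gripper_force: 0.0
t: 0.85
eef_pos: [0.1928, 0.6468, 0.3308]
ee_rot: [3.141, 0.0, -1.295]
force: [-0.6, -0.1, -0.5]
width: 0.0878
gripper_force: 0.0
t: 1.1
eef_pos: [0.2333, 0.5744, 0.3307]
ee_rot: [3.141, -0.0, -1.291]
force: [-0.3, -0.4, 0.7]
width: 0.0873
gripper_force: 0.0
t: 1.35
eef_pos: [0.2727, 0.5041, 0.331]
ee_rot: [-3.141, 0.0, -1.291]
force: [0.1, -0.4, 0.5]
width: 0.0876
gripper_force: 0.0
t: 1.6
eef_pos: [0.312, 0.4341, 0.3309]
ee_rot: [-3.141, 0.0, -1.291]
force: [0.6, -0.5, 1.0]
width: 0.0877
gripper_force: 0.0
t: 1.85
eef_pos: [0.3513, 0.3642, 0.3308]
ee_rot: [-3.141, 0.0, -1.291]
force: [-0.3, 0.3, 0.3]
width: 0.0875
gripper_force: 0.0
```

```bash

for i in 1 2 3 4; do python3 -m handwheel '[[[0.98,-0.23,0,0,0,0,0],[0.98,-0.23,0,0,0,0,0]]]' >/dev/null; done
python3 -m handwheel '[[[1,-0.25,0,0,0,0,0],[1,-0.25,0,0,0,0,0],[1,-0.25,0,0,0,0,0]]]'
python3 - <<'E'
from h import *
a,b=cams.grab_frame("scene"),cams.grab_frame("top")
cv2.imwrite("pics/a.png",np.hstack([cv2.resize(a[70:270,160:340],(400,444)),cv2.resize(b[90:270,190:370],(400,444))]))
E
```

```text
t: 3.22
eef_pos: [0.5505, 0.0134, 0.3297]
ee_rot: [3.14, 0.0, -1.292]
force: [-0.4, -0.9, -0.7]
width: 0.0875
gripper_force: 0.0
```

View pics/a.png

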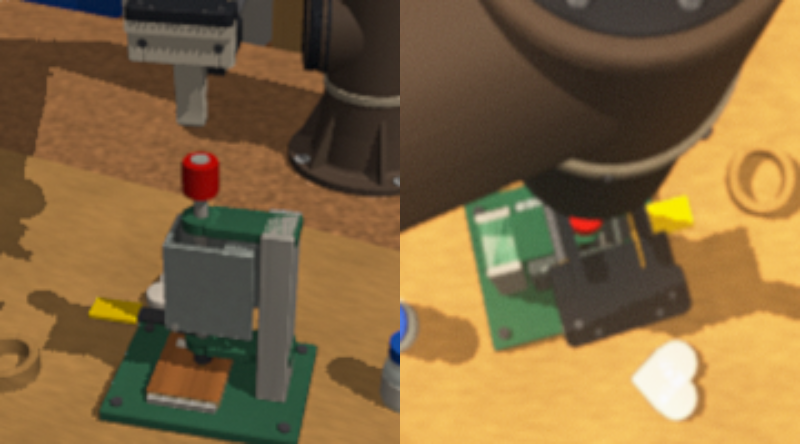

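The left crop shows the open fingers straight above the red knob at crop (200,175), offset by less than 1 cm. I'll descend around it and close lightly.

```bash

python3 -m handwheel '[[[0.04,0,1,0,0,0,0],[0.04,0,1,0,0,0,0],[0.04,0,1,0,0,0,0]]]' 
python3 -m handwheel '[[[0,0,0.16,0,0,0,0],[0,0,0.16,0,0,0,0]]]' 
python3 -m handwheel '[[[0,0,0,0,0,0,200],[0,0,0,0,0,0,200],[0,0,0,0,0,0,200],[0,0,0,0,0,0,200],[0,0,0,0,0,0,200]]]' 5
python3 -m handwheel '[[[0,0,0,0,0,0,200],[0,0,0,0,0,0,200],[0,0,0,0,0,0,200]]]' 5
```

```text
t: 3.7
eef_pos: [0.5496, 0.0116, 0.2495]
ee_rot: [3.139, 0.0, -1.288]
force: [0.0, 0.2, 1.1]
width: 0.0876
gripper_force: 0.0
t: 3.95
eef_pos: [0.5503, 0.0111, 0.2376]
ee_rot: [3.141, 0.0, -1.289]
force: [-0.3, 0.2, -0.5]
width: 0.0878
gripper_force: 0.0
t: 4.58
eef_pos: [0.5506, 0.0106, 0.2378]
ee_rot: [-3.141, -0.0, -1.29]
force: [-0.4, -0.6, 1.3]
width: 0.0434
gripper_force: 0.0
t: 4.95
eef_pos: [0.5511, 0.0108, 0.2378]
ee_rot: [-3.141, -0.0, -1.29]
force: [4.1, 1.1, -1.5]
width: 0.0339
gripper_force: 5.0
```

```bash

python3 -m handwheel '[[[0,-0.015,0,0,0,0,200],[0,-0.015,0,0,0,0,200],[0,-0.015,0,0,0,0,200]]]' 5
python3 -m handwheel '[[[0,0,0,0,0,0,220],[0,0,0,0,0,0,220],[0,0,0,0,0,0,220]]]' 45
```

```text
t: 5.32
eef_pos: [0.5512, 0.0108, 0.2378]
ee_rot: [3.141, -0.0, -1.29]
force: [-1.5, -0.2, 1.6]
width: 0.0339
gripper_force: 5.0
t: 5.7
eef_pos: [0.5512, 0.0108, 0.2378]
ee_rot: [3.141, 0.0, -1.29]
force: [-3.6, 0.1, 3.6]
width: 0.0333
gripper_force: 45.0
```

```bash

for i in 1 2 3 4 5; do python3 -m handwheel '[[[0,0,-0.025,0,0,0,220],[0,0,-0.025,0,0,0,220],[0,0,-0.025,0,0,0,220]]]' | egrep '^t|pos|^force' | tr '\n' ' '; echo; done
```

```text
t: 6.08 eef_pos: [0.5511, 0.0109, 0.2386] force: [-0.1, -0.6, -10.6] 
t: 6.45 eef_pos: [0.5512, 0.0109, 0.2415] force: [-2.9, -2.9, -9.6] 
t: 6.82 eef_pos: [0.5512, 0.0109, 0.2436] force: [-5.4, -1.9, -9.2] 
t: 7.2 eef_pos: [0.5512, 0.0109, 0.2457] force: [-4.5, -3.0, -9.8] 
t: 7.58 eef_pos: [0.5512, 0.0109, 0.2475] force: [-4.0, -2.6, -11.7]
```

```bash

for i in 1 2 3 4; do python3 -m handwheel '[[[0,0,-0.025,0,0,0,220],[0,0,-0.025,0,0,0,220],[0,0,-0.025,0,0,0,220]]]' | egrep '^t|pos|^force' | tr '\n' ' '; echo; done
```

```text
t: 7.95 eef_pos: [0.5512, 0.0109, 0.2493] force: [-4.8, -2.8, -15.3] 
t: 8.32 eef_pos: [0.5512, 0.0109, 0.2513] force: [-3.5, -3.6, -16.6] 
t: 8.7 eef_pos: [0.5512, 0.0109, 0.2533] force: [-3.2, -3.9, -21.0] 
t: 9.07 eef_pos: [0.5513, 0.0109, 0.2565] force: [-6.6, -2.2, -14.1]
```

```bash

for i in 1 2 3; do python3 -m handwheel '[[[0,0,-0.0125,0,0,0,220],[0,0,-0.0125,0,0,0,220],[0,0,-0.0125,0,0,0,220]]]' | egrep '^t|pos|^force' | tr '\n' ' '; echo; done
```

```text
t: 9.45 eef_pos: [0.5513, 0.0109, 0.2576] force: [-7.0, -2.2, -13.1] 
t: 9.82 eef_pos: [0.5513, 0.0109, 0.2586] force: [-6.5, -3.5, -12.9] 
t: 10.2 eef_pos: [0.5513, 0.0109, 0.2596] force: [-6.8, -2.6, -13.1]
```

```bash

for i in 1 2 3; do python3 -m handwheel '[[[0,0,-0.0125,0,0,0,220],[0,0,-0.0125,0,0,0,220],[0,0,-0.0125,0,0,0,220]]]' | egrep '^t|pos|^force' | tr '\n' ' '; echo; done
```

```text
t: 10.58 eef_pos: [0.5513, 0.0109, 0.2606] force: [-6.4, -3.1, -13.1] 
t: 10.95 eef_pos: [0.5513, 0.0109, 0.2616] force: [-6.6, -2.8, -13.7] 
t: 11.32 eef_pos: [0.5513, 0.0109, 0.2627] force: [-7.4, -2.2, -12.1]
```

```bash

for i in 1 2 3; do python3 -m handwheel '[[[0,0,0.0125,0,0,0,220],[0,0,0.0125,0,0,0,220],[0,0,0.0125,0,0,0,220]]]' | egrep '^t|pos|^force' | tr '\n' ' '; echo; done
```

```text
t: 11.7 eef_pos: [0.5513, 0.0109, 0.2621] force: [-8.4, -1.9, -10.2] 
t: 12.08 eef_pos: [0.5513, 0.0109, 0.261] force: [-8.2, -1.9, -10.7] 
t: 12.45 eef_pos: [0.5513, 0.0109, 0.26] force: [-8.8, -3.0, -10.4]
```

```bash

for i in 1 2; do python3 -m handwheel '[[[0,0,0.0125,0,0,0,220],[0,0,0.0125,0,0,0,220],[0,0,0.0125,0,0,0,220]]]' | egrep '^t|pos|^force' | tr '\n' ' '; echo; done
```

```text
t: 12.82 eef_pos: [0.5513, 0.0109, 0.259] force: [-7.7, -1.5, -10.6] 
t: 13.2 eef_pos: [0.5513, 0.0109, 0.258] force: [-8.0, -2.7, -10.5]
```

```bash

python3 -m handwheel '[[[0,0,-0.0625,0,0,0,220],[0,0,-0.0625,0,0,0,220],[0,0,-0.0625,0,0,0,220]]]' | egrep '^t|pos|^force' | tr '\n' ' '; echo
python3 -m handwheel '[[[0,0,-0.0125,0,0,0,220],[0,0,-0.0125,0,0,0,220],[0,0,-0.0125,0,0,0,220]]]' | egrep '^t|pos|^force' | tr '\n' ' '
```

```text
t: 13.58 eef_pos: [0.5513, 0.0109, 0.2632] force: [-8.4, -2.8, -9.6] 
t: 13.95 eef_pos: [0.5513, 0.0109, 0.2641] force: [-7.1, -2.4, -9.9]
```

```bash

python3 -m handwheel '[[[0,0.018,0,0,0,0,220],[0,0.018,0,0,0,0,220],[0,0.018,0,0,0,0,220]]]' | egrep '^t|pos|^force|gripper' | tr '\n' ' '; echo
python3 -m handwheel '[[[0,0,-0.0125,0,0,0,220],[0,0,-0.0125,0,0,0,220],[0,0,-0.0125,0,0,0,220]]]' | egrep '^t|pos|^force|gripper' | tr '\n' ' '
```

```text
t: 14.32 eef_pos: [0.5512, 0.0109, 0.2638] force: [-0.5, -0.9, -8.7] gripper_force: 45.0 
t: 14.7 eef_pos: [0.5511, 0.0109, 0.264] force: [4.4, -1.1, -12.3] gripper_force: 45.0
```

```bash

for i in 1 2 3 4; do python3 -m handwheel '[[[0,0,0.0125,0,0,0,220],[0,0,0.0125,0,0,0,220],[0,0,0.0125,0,0,0,220]]]' | egrep '^t|pos|^force' | tr '\n' ' '; echo; done
```

```text
t: 15.08 eef_pos: [0.5511, 0.0108, 0.2637] force: [2.7, 1.5, -4.6] 
t: 15.45 eef_pos: [0.5512, 0.0108, 0.2635] force: [-0.6, 2.9, 5.4] 
t: 15.82 eef_pos: [0.5512, 0.0108, 0.2633] force: [-2.1, 4.7, 11.1] 
t: 16.2 eef_pos: [0.5513, 0.0107, 0.2632] force: [-4.3, 4.7, 17.2]
```

The pull has vanished and the striker rests on the sear, so it is caught. I'll relieve the downward push and release the knob.

```bash

python3 -m handwheel '[[[0,0,-0.03,0,0,0,220],[0,0,-0.03,0,0,0,220]]]' | egrep '^t|pos|^force' | tr '\n' ' '; echo
python3 -m handwheel '[[[0,0,0,0,0,0,0],[0,0,0,0,0,0,0],[0,0,0,0,0,0,0],[0,0,0,0,0,0,0],[0,0,0,0,0,0,0]]]'
python3 -m handwheel '[[[0,0,-1,0,0,0,0],[0,0,-1,0,0,0,0],[0,0,-1,0,0,0,0],[0,0,-1,0,0,0,0]]]'
```

```text
t: 16.45 eef_pos: [0.5512, 0.0108, 0.2635] force: [0.7, 3.6, 6.8] 
t: 17.08
eef_pos: [0.5502, 0.0105, 0.262]
ee_rot: [3.141, -0.0, -1.29]
force: [-0.1, -0.1, -0.4]
width: 0.0776
gripper_force: 0.0
t: 17.58
eef_pos: [0.5498, 0.0106, 0.3411]
ee_rot: [3.14, 0.0, -1.29]
force: [0.4, 0.7, -0.5]
width: 0.0876
gripper_force: 0.0
```

```bash

python3 -m handwheel '[[[0.95,0,0,0,0,0,255],[0.95,0,0,0,0,0,255],[0.95,0,0,0,0,0,255]]]' 20 | egrep '^t|pos|^force' | tr '\n' ' '; echo
python3 -m handwheel '[[[0.35,0,0,0,0,0,255],[0.35,0,0,0,0,0,255],[0.35,0,0,0,0,0,255],[0.35,0,0,0,0,0,255]]]' 
python3 -m handwheel '[[[0,0,1,0,0,0,255],[0,0,1,0,0,0,255],[0,0,1,0,0,0,255]]]' >/dev/null
python3 -m handwheel '[[[0,0,1,0,0,0,255],[0,0,1,0,0,0,255],[0,0,1,0,0,0,255]]]' 
python3 - <<'E'
from h import *
a,b=cams.grab_frame("scene"),cams.grab_frame("top")
cv2.imwrite("pics/b.png",np.hstack([cv2.resize(a[70:270,160:340],(400,444)),cv2.resize(b[90:270,190:370],(400,444))]))
E
```

```text
t: 17.95 eef_pos: [0.5711, -0.0633, 0.3407] force: [0.1, 0.4, -0.2] 
t: 18.45
eef_pos: [0.579, -0.0885, 0.3421]
ee_rot: [-3.142, 0.0, -1.289]
force: [-0.3, -0.2, -0.5]
width: 0.0234
gripper_force: 0.0
t: 19.2
eef_pos: [0.5798, -0.0894, 0.183]
ee_rot: [3.141, -0.001, -1.289]
force: [-0.2, 0.1, 0.2]
width: 0.0004
gripper_force: 0.0
```

View pics/b.png

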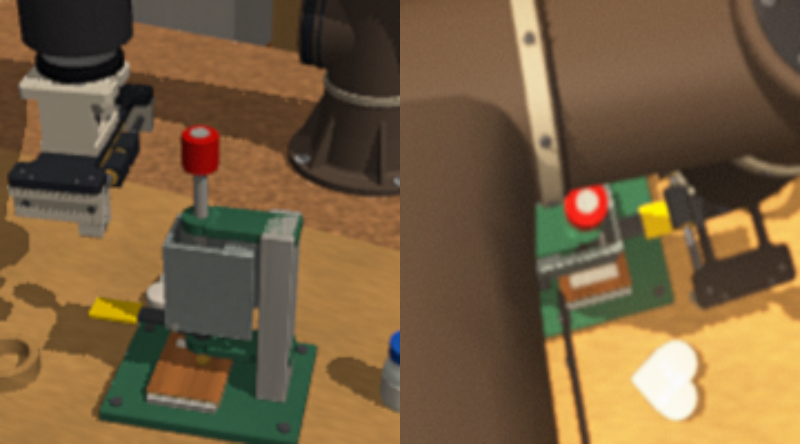

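The picture shows the knob raised and staying up with the hand off, and the closed fingers above the yellow lever. I'll descend to the pad.

```bash

python3 -m handwheel '[[[0,0,0.5,0,0,0,255],[0,0,0.5,0,0,0,255]]]' | egrep '^t|pos|^force' | tr '\n' ' '; echo
python3 -m handwheel '[[[0,0,0.5,0,0,0,255],[0,0,0.5,0,0,0,255],[0,0,0.5,0,0,0,255]]]' | egrep '^t|pos|^force' | tr '\n' ' '; echo
for i in 1 2 3 4 5 6; do python3 -m handwheel '[[[0,0,0.025,0,0,0,255],[0,0,0.025,0,0,0,255],[0,0,0.025,0,0,0,255]]]' | egrep '^t|pos|^force' | tr '\n' ' '; echo; done
```

```text
t: 19.55 eef_pos: [0.5784, -0.0893, 0.1418] force: [0.3, 0.1, 0.2] 
t: 19.92 eef_pos: [0.5806, -0.0894, 0.1046] force: [0.7, -0.7, 0.7] 
t: 20.3 eef_pos: [0.5794, -0.0893, 0.1007] force: [0.5, 0.6, 0.4] 
t: 20.68 eef_pos: [0.5791, -0.0893, 0.0981] force: [0.1, 0.1, 0.4] 
t: 21.05 eef_pos: [0.5791, -0.0893, 0.0961] force: [0.5, -0.5, 0.2] 
t: 21.42 eef_pos: [0.5792, -0.0893, 0.0942] force: [-0.8, -0.8, -0.2] 
t: 21.8 eef_pos: [0.5792, -0.0894, 0.0921] force: [-0.4, -0.4, 0.0] 
t: 22.18 eef_pos: [0.5792, -0.0893, 0.0901] force: [-0.3, 0.1, 0.5]
```

```bash

for i in 1 2 3 4 5; do python3 -m handwheel '[[[0,0,0.02,0,0,0,255],[0,0,0.02,0,0,0,255],[0,0,0.02,0,0,0,255]]]' | egrep '^t|pos|^force' | tr '\n' ' '; echo; done
```

```text
t: 22.55 eef_pos: [0.5792, -0.0893, 0.0886] force: [0.7, -0.2, 0.8] 
t: 22.92 eef_pos: [0.5792, -0.0893, 0.087] force: [-0.4, 0.7, 0.6] 
t: 23.3 eef_pos: [0.5792, -0.0893, 0.0854] force: [-0.7, 0.2, 1.6] 
t: 23.68 eef_pos: [0.5793, -0.0893, 0.084] force: [-0.9, 0.1, 3.7] 
t: 24.05 eef_pos: [0.5793, -0.0893, 0.0822] force: [-0.9, 1.2, 3.3]
```

```bash

for i in 1 2 3 4 5; do python3 -m handwheel '[[[0,0,0.02,0,0,0,255],[0,0,0.02,0,0,0,255],[0,0,0.02,0,0,0,255]]]' | egrep '^t|pos|^force' | tr '\n' ' '; echo; done
```

```text
t: 24.42 eef_pos: [0.5792, -0.0893, 0.0804] force: [-0.4, 1.1, 3.4] 
t: 24.8 eef_pos: [0.5791, -0.0893, 0.0789] force: [0.7, 1.3, 2.0] 
t: 25.18 eef_pos: [0.5791, -0.0894, 0.0773] force: [-0.5, 1.2, 3.6] 
t: 25.55 eef_pos: [0.5791, -0.0894, 0.0756] force: [0.5, 1.0, 2.6] 
t: 25.92 eef_pos: [0.579, -0.0894, 0.074] force: [0.4, 0.3, 2.0]
```

```bash
cat > k.py <<'E'
from h import *
a=cams.grab_frame("scene")
c,s,_=blob(a,(0,150,70),(8,255,255),(225,115,275,170));print("knob px",c,s[1])
cv2.imwrite("pics/c.png",a)
E
python3 k.py
```

```text
knob px [249.86900958 138.03194888] 126
```

```bash

for i in 1 2 3 4; do python3 -m handwheel '[[[0,0,0.02,0,0,0,255],[0,0,0.02,0,0,0,255],[0,0,0.02,0,0,0,255]]]' | egrep '^t|pos|^force' | tr '\n' ' '; echo; done; python3 k.py
```

```text
t: 26.35 eef_pos: [0.5791, -0.0894, 0.0725] force: [0.5, 0.3, 1.4] 
t: 26.72 eef_pos: [0.5792, -0.0894, 0.0711] force: [-0.4, 0.3, 1.6] 
t: 27.1 eef_pos: [0.5792, -0.0893, 0.0694] force: [-0.7, 1.5, 2.0] 
t: 27.48 eef_pos: [0.5792, -0.0893, 0.0678] force: [0.2, 0.8, 2.3] 
knob px [250.08532423 152.42662116] 141
```

Fired: the knob is now lower than at the start (row 152.4 against 149.6). I'll take the hand away.

```bash

python3 -m handwheel '[[[0,0,-0.3,0,0,0,255],[0,0,-0.3,0,0,0,255],[0,0,-0.3,0,0,0,255]]]' | egrep '^t|pos|^force' | tr '\n' ' '; echo
for i in 1 2; do python3 -m handwheel '[[[0,0,-1,0,0,0,255],[0,0,-1,0,0,0,255],[0,0,-1,0,0,0,255],[0,0,-1,0,0,0,255]]]' | egrep '^t|pos|^force' | tr '\n' ' '; echo;done; python3 k.py
```

```text
t: 27.9 eef_pos: [0.5786, -0.0894, 0.0913] force: [-0.4, -0.6, -0.1] 
t: 28.4 eef_pos: [0.5782, -0.0893, 0.1702] force: [-0.6, 0.1, 0.1] 
t: 28.9 eef_pos: [0.5782, -0.0892, 0.2497] force: [0.3, -0.2, -0.0] 
knob px [250.11409396 152.34563758] 141
```

View pics/c.png

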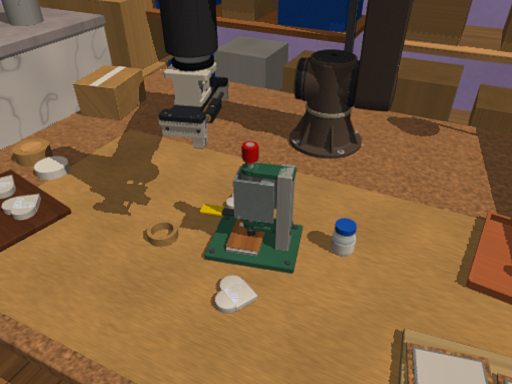

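The picture shows the knob down at (250,152), the lever level at (211,210), the bystanders in place and the hand clear.

```bash
python3 -c "
from station import arm
print(arm.job_done())"
```

```text
the job is handed in; nothing more can be done
None
```

I cocked the striker, fired it once with the yellow lever and handed the job in at about 29 s; in the last picture the knob sits lower than at the start, the lever is back level, the bystanders are in place and the hand is clear, but the hand-in returned no verdict and I did not measure the pin depth directly.

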